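# Slow the vial shaker and hold its guard open

## Task

The vial shaker has to be slowed to loading speed before its guard is opened: slide the grip on the speed controller along its track until it is level with the small pointer clip, and leave it there. Then lift the shaker's guard, which falls shut by itself, by its rod handle and hold it open at 45 degrees so that a colleague can reach the vials; finish while still holding it there, do not let go. Leave the glassware, vials and other things on the bench standing where they are.

Things in the scene. Friction and masses are not known exactly. Their poses are not given: they have to be found in the camera images.
- hinge_axis (a point): middle of the guard's hinge line, fixed to the shaker: a white tray 240 (x) by 260 (y) by 85 mm high, full of vials, fixed to the table left or right of the robot's midline. The point lies over the tray's far edge, 85.5 mm above the table. Axes are the shaker's and stay put: -x points from hinge to front (handle side), y along the hinge, z up
- guard (a joint): guard angle in rad about the hinge's y axis: 0 shut, growing as the front edge lifts, limit 1.4. Grey frame with clear window, 240 (x) by 260 (y) by 8 mm; its underside is level with the hinge line when shut. Weight (about 0.3 kg, varies) and a weak spring shut it from any angle; 1 to 3 N at the handle hold it at 45 degrees
- guard_handle: round steel rod handle parallel to the hinge, 12 mm thick, 104 mm long between two flat posts. Origin at the rod's centre: x -225, y 0, z +46 mm from hinge_axis in axes that turn with the guard, so 38 mm above the guard's top face, 131.5 mm above the table when shut. The rod turns freely about its own length in the posts, so fingers pinching it from above may keep pointing down
- speed_top (a point): centre of the top of the speed slider's grip: black block 28 (x, across the track) by 20 (y, along it) by 36 mm high, top 71.5 mm above the table. It runs on the controller: a white box 110 (x) by 200 (y) by 35 mm high, fixed to the table across the midline from the shaker. Axes: y along the track, away from the robot; z up
- speed (a joint): position in m of the slider grip along its track: 0 at the end nearest the robot (fast), growing along +y of speed_top to 0.12 at the far end; friction of about 1.5 N keeps it where it is left
- pointer: small dark steel pointer clip fixed on the controller's top, marking loading speed: 5 mm wide finger, top 40 mm above the table, lying 31 to 55 mm from the track's middle line on the +x side. Origin on that middle line, level with the clip, 35 mm above the table; axes as speed_top. The grip is level with it when speed_top has y = 0 in this frame
- vial_a: a small white plastic screw-top vial, 34 mm across, 64 mm high, standing beside the controller; origin at its underside; to be left alone
- vial_b: a second vial like vial_a, standing on the other side of the controller; to be left alone
- pipette: a white pipette lying on the table between the controller and the robot, 240 mm long, 30 mm thick; origin at its underside, x along it; to be left alone
- wash_bottle: a white plastic bottle, 64 mm across, 160 mm high, on the left of the table; origin at its underside; to be left alone
- tube_holder: a round white holder full of tubes, 84 mm across, 165 mm high, on the right of the table; origin at its underside; to be left alone

How it is judged:
By the outcome, as a careful person would: the job done as asked, in the order asked, and still so for the second after the job is handed in, while the arm keeps its last pose, push and grip.
It also fails if it takes over 53 s, if anything falls off the work surface, if the arm or the gripper's body presses on something with over 40 N, if the wrist force passes 120 N, or if a joint passes its speed limit or range.

## Robot

A 6-joint arm with a two-finger parallel gripper is mounted at the origin on the work surface. World frame = base frame: x ahead of the robot, y to its left, z up, the work surface at z = 0. Lengths are in m, angles in degrees, forces in N, time in s.
With the tool pointing down it reaches from about 0.3 to 0.75 m from the base axis. Payload 8.5 kg.
Tool frame: the origin (TCP) lies on the centre line of the jaws, within the pads' length; the fingertips stand 11 mm ahead of it and the grasp point (between the pads) lies 8 mm behind it; z points along the fingers, y is the line along which they close (so a half turn about z gives the same grasp; the last joint's range is limited). The gripper opens to 85 mm and grips with 20 to 120 N. Pads are 22 mm wide; open, the fingers measure 114 mm over their backs; the gripper's body (76 mm by 85 mm) begins 54 mm behind the grasp point. The pads swing forward as they close: fully open they stand 13 mm farther back than shut.
Start: joints at [-78.799, 21.807, 74.336, -0, 83.858, -12.336], TCP at [0.22, -0.504, 0.242] pointing down, gripper open.
Joint ranges: [-178.18, 178.18], [-50.72, 133.34], [12.68, 142.11], [-81.47, 261.47], [9.98, 163.14], [-165.26, 165.26]. Speed limits (degrees/s): [136.94, 136.94, 180, 180, 180, 180].

## Interface

Orientations are given as a 3x3 rotation matrix whose columns are the frame's x, y, z axes.
In Python, from rig import env gives the robot as it stands.
- The arm moves only by the shell command python3 nudge.py [FORCE], which reads ROWS from standard input. ROWS is a JSON object with one list for each field, all of the same length, 1 to 10, a row being the entries at one place: tx, ty, tz (the shift in shares of the most that a row can go, 1 being 50 mm), spin (a turn about the tool's z in degrees), finger_gap (the finger opening in m); each row shifts and turns the commanded pose from where the row before left it, along the tool's axes as they then stand; what a row does not reach is not made up. A row lasts 1/10 s, in which the tool goes at most 0.05 m and 8.59 degrees, less where a joint would pass 70% of its speed; a pose out of reach is approached as far as the arm can. The fingers move at their own pace and stop on an object; FORCE is the grip in N (left out, the last holds). Time passes only in rows, so rows that do not move let the fingers close. It prints the time, the measured TCP pose, the force, the opening and the grip force at its end. Input that does not fit is refused with a message, and nothing moves.
- env.observe(): the state, without advancing time (a new reading comes with each control period).
- env.get_image(name): name is "side" or "top"; returns a dict with "pixels" (480x640x3 uint8, red, green, blue), "K" (3x3 intrinsics, pixels), "extrinsics" (4x4, takes a point from world to camera coordinates). Camera axes: x right, y down, z forward; pixel columns grow to the right and rows downward; lengths in m; the calibration is good to about 2 mm. A picture is of the moment at which its call begins. There is no depth.
- env.close_job(): hands the job in; it is judged then, once.
The state is a dict: "time_s": time; "q": joint angles; "qvel": joint speeds; "joint_efforts": joint torques, N m; "position": TCP position; "tool_rot": TCP orientation; "ft_force": force on the tool from outside, world axes, zero at the start; "wrist_torque": the same for the moment, N m; "grip_width": finger opening in m; "gripper_force": force on a finger pad.
Only numpy, scipy, OpenCV 4.12 (cv2) and the standard library are available. Lean on these libraries where they do the work, as an engineer would, in place of code of your own. Each camera call takes 0.05 s, during which the arm holds its last target. There are 200 camera calls.

## Working session

There is one attempt and no reset: what is moved stays moved. The work goes in short steps, Python scripts to look and compute and a shell command to move; the robot and the scene stay as the last step left them, time stands still between calls to the robot, and variables do not carry over. Pictures are saved under pics/ and viewed, at most 10 in all, crops included, and the job is handed in when it is done.

```bash
ls; mkdir -p pics; python3 - <<'E'
from rig import env
import cv2,numpy as np
for n in("side","top"):
    r=env.get_image(n); cv2.imwrite(f"pics/{n}0.png",r["pixels"][:,:,::-1]); print(n,np.round(r["K"],1).tolist(),np.round(r["extrinsics"],4).tolist())
s=env.observe(); print(s["time_s"],s["position"],s["tool_rot"],s["ft_force"])
E
```

```text
nudge.py
pics
rig.py
side [[578.7, 0.0, 318.1], [0.0, 578.7, 230.1], [0.0, 0.0, 1.0]] [[0.9982, -0.06, 0.0059, -0.5397], [-0.0298, -0.5763, -0.8167, 0.1168], [0.0524, 0.815, -0.5771, 1.3869], [0.0, 0.0, 0.0, 1.0]]
top [[444.5, 0.0, 320.6], [0.0, 444.5, 242.3], [0.0, 0.0, 1.0]] [[-0.0209, -0.9998, -0.0056, 0.0265], [-0.9962, 0.0213, -0.0843, 0.5659], [0.0844, 0.0038, -0.9964, 1.3096], [0.0, 0.0, 0.0, 1.0]]
0.1 [ 0.21958084 -0.50399304  0.24176086] [[ 9.16790531e-01  3.99368291e-01 -3.01795574e-04]
 [ 3.99368331e-01 -9.16789639e-01  1.30157493e-03]
 [ 2.43124699e-04 -1.31379917e-03 -9.99999107e-01]] [ 0.20728074 -0.27343123  0.08958764]
```

View pics/top0.png

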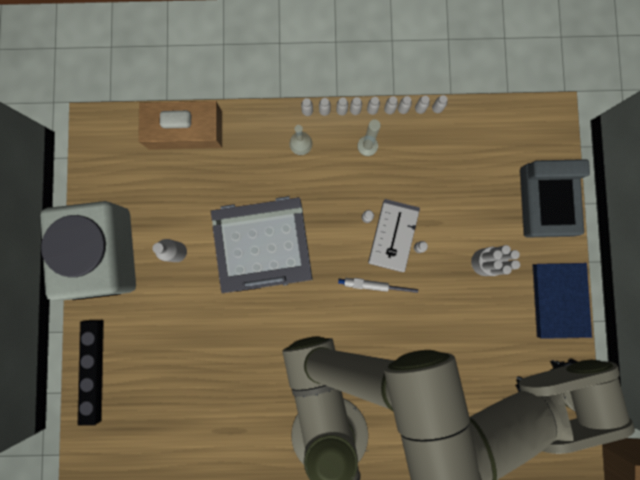

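View pics/side0.png

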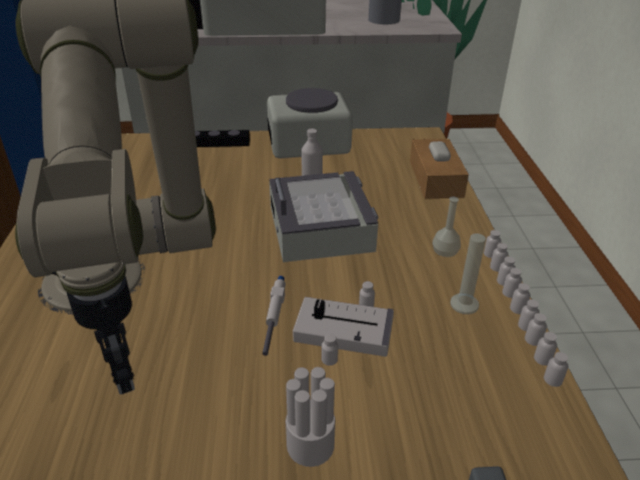

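The top view shows the shaker at about (262,245) with its handle at (265,282), the controller at (395,236), the grip at about (390,252) and the pointer at about (411,227). The side view shows the grip at (319,309), the pointer at (358,336) and the handle at (283,203). I'll enlarge both views.

```bash
python3 - <<'E'
import cv2,numpy as np
t=cv2.imread("pics/top0.png");s=cv2.imread("pics/side0.png")
def c(i,x,y,w,h,f): return cv2.resize(i[y:y+h,x:x+w],None,fx=f,fy=f,interpolation=cv2.INTER_CUBIC)
a=np.hstack([c(t,365,195,60,80,6),c(s,290,280,110,80,4)[:320].copy().repeat(1,0) if 0 else cv2.copyMakeBorder(c(s,290,285,110,70,4),0,200,0,0,cv2.BORDER_CONSTANT)])
b=np.hstack([c(t,200,190,120,110,3),cv2.copyMakeBorder(c(s,260,165,125,95,3),0,45,0,0,cv2.BORDER_CONSTANT)])
a=np.clip(a.astype(float)*1.5,0,255).astype(np.uint8)
b=np.clip(b.astype(float)*1.5,0,255).astype(np.uint8)
cv2.imwrite("pics/c1.png",a);cv2.imwrite("pics/c2.png",b);print(a.shape,b.shape)
E
```

```text
(480, 800, 3) (330, 735, 3)
```

View pics/c1.png

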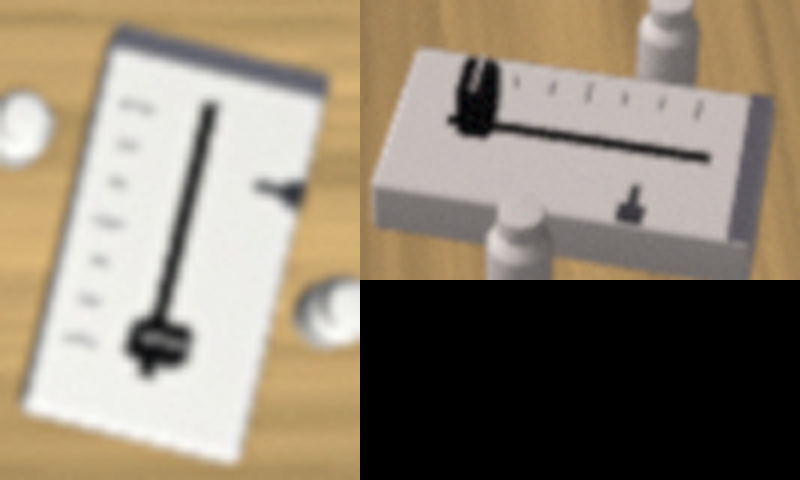

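View pics/c2.png

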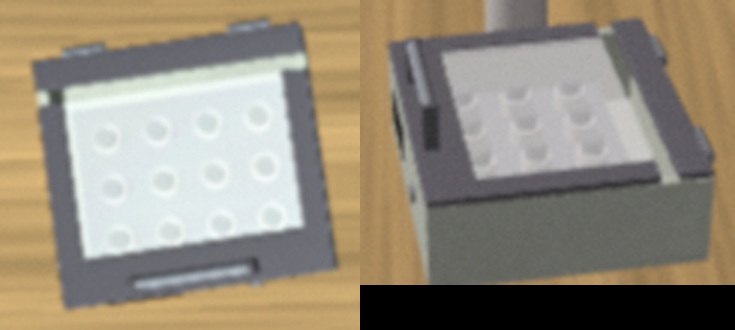

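The first crop shows the track slot from (146,374) to (211,104) in the top part and from (450,120) to (709,158) in the side part. The pointer tip is at (256,185) in the top part and (637,187) in the side part. The second crop shows the rod from (135,283) to (255,268) in the top part and from (411,42) to (433,110) in the side part. I'll triangulate these points.

```bash
cat >h.py <<'E'
from rig import env
import cv2,numpy as np
K={"side":np.array([[578.7,0,318.1],[0,578.7,230.1],[0,0,1]]),"top":np.array([[444.5,0,320.6],[0,444.5,242.3],[0,0,1]])}
def cams():
    c={}
    for n in K:
        r=env.get_image(n); c[n]=(r["K"]@r["extrinsics"][:3],r["pixels"],r["K"],r["extrinsics"])
    return c
def tri(c,a,b):
    p=cv2.triangulatePoints(c["top"][0],c["side"][0],np.array(a,float).reshape(2,1),np.array(b,float).reshape(2,1)).ravel();p=p[:3]/p[3]
    e=[np.linalg.norm((lambda q:q[:2]/q[2])(c[n][0]@np.r_[p,1])-x) for n,x in(("top",a),("side",b))]
    return p,e
def plane(c,n,px,z):
    _,_,k,E=c[n];d=E[:3,:3].T@np.linalg.inv(k)@np.r_[px,1];o=-E[:3,:3].T@E[:3,3];return o+d*(z-o[2])/d[2]
def up(u,v,s,ox,oy,dx=0): return np.array([(u-dx+.5)/s-.5+ox,(v+.5)/s-.5+oy])
E
python3 - <<'E'
from h import *
np.set_printoptions(precision=4,suppress=True)
c=cams()
T1=lambda u,v:up(u,v,6,365,195);S1=lambda u,v:up(u,v,4,290,285,360)
T2=lambda u,v:up(u,v,3,200,190);S2=lambda u,v:up(u,v,3,260,165,360)
for n,a,b,z in(("far",T1(211,104),S1(709,158),.035),("near",T1(146,374),S1(450,120),.035),("ptip",T1(256,187),S1(637,187),.04),("pbase",T1(300,193),S1(630,219),.04),("grip",T1(159,343),S1(480,72),.0715),("boxFR",T1(326,98),S1(747,243),.035),("boxNR",T1(239,462),S1(375,190),.035),
 ("boxNL",T1(24,408),S1(420,50),.035),("rodL",T2(135,283),S2(411,42),.1315),("rodR",T2(255,268),S2(431,108),.1315),("gFL",T2(66,307),S2(392,43),.0935),("gFR",T2(337,268),S2(429,203),.0935)):
    p,e=tri(c,a,b); print(n,p,np.round(e,1),plane(c,"top",a,z)[:2],plane(c,"side",b,z)[:2])
E
```

```text
far [ 0.6512 -0.2239  0.0349] [0.1 0.1] [ 0.6516 -0.2239] [ 0.6509 -0.2241]
near [ 0.5169 -0.1871  0.0341] [0.3 0.2] [ 0.5177 -0.187 ] [ 0.5163 -0.1881]
ptip [ 0.61   -0.2445  0.0364] [0.2 0.2] [ 0.6089 -0.2438] [ 0.6097 -0.2481]
pbase [ 0.6048 -0.2663  0.0358] [0.4 0.3] [ 0.6055 -0.2654] [ 0.6035 -0.2703]
grip [ 0.5316 -0.1887  0.0693] [0.3 0.2] [ 0.5307 -0.1883] [ 0.5319 -0.1911]
boxFR [ 0.6591 -0.2824  0.0316] [1.7 1.5] [ 0.6534 -0.2813] [ 0.6614 -0.2852]
boxNR [ 0.4744 -0.2324  0.0294] [0.3 0.3] [ 0.4734 -0.2313] [ 0.4749 -0.2379]
boxNL [ 0.5026 -0.1267  0.0308] [0.1 0.1] [ 0.5022 -0.1263] [ 0.5025 -0.1314]
rodL [0.4456 0.224  0.1336] [0.6 0.4] [0.4472 0.2244] [0.4445 0.2276]
rodR [0.46   0.1145 0.1342] [0.5 0.3] [0.4586 0.1147] [0.4608 0.1188]
gFL [0.4258 0.2968 0.0909] [0. 0.] [0.4259 0.2962] [0.4259 0.2922]
gFR [0.4571 0.0408 0.0909] [0. 0.] [0.4571 0.0407] [0.4572 0.0372]
```

Careful with the scale: shifts go in shares of 50 mm. That gives: 0.038 m is 0.76, 0.022 m is 0.44.

```bash
echo '{"tx":[0, 0, 0, 0, 0, 0], "ty":[0, 0, 0, 0, 0, 0], "tz":[0, 0, 0, 0, 0, 0], "spin":[-8.55, -8.55, -8.55, -8.55, -8.55, -8.55], "finger_gap":[0.06, 0.06, 0.06, 0.06, 0.06, 0.06]}' | python3 nudge.py 30 && echo '{"tx":[0.76, 0.76, 0.76, 0.76, 0.76, 0.76, 0.76, 0.76, 0.76, 0.76], "ty":[0.44, 0.44, 0.44, 0.44, 0.44, 0.44, 0.44, 0.44, 0.44, 0.44], "tz":[0, 0, 0, 0, 0, 0, 0, 0, 0, 0], "spin":[0, 0, 0, 0, 0, 0, 0, 0, 0, 0], "finger_gap":[0.06, 0.06, 0.06, 0.06, 0.06, 0.06, 0.06, 0.06, 0.06, 0.06]}' | python3 nudge.py; cat >where.py <<'E'
from h import *
import sys
np.set_printoptions(precision=4,suppress=True)
s=env.observe();R=s["tool_rot"];y=R[:,1]
print(s["time_s"],s["position"],"yaw_y",np.degrees(np.arctan2(y[1],y[0])),"q",np.array(s["q"]),"F",s["ft_force"],s["grip_width"],s["gripper_force"])
if len(sys.argv)>3: print("tool delta",R.T@(np.array(sys.argv[1:4],float)-s["position"]))
E
python3 where.py 0.531 -0.1909 0.057
```

```text
time_s: 0.8
position: [0.2196, -0.5041, 0.2421]
tool_rot: [[0.256, 0.967, -0.0], [0.967, -0.256, 0.0], [0.0, -0.0, -1.0]]
ft_force: [-0.9, 0.0, -0.0]
grip_width: 0.06
gripper_force: 0.0
time_s: 1.8
position: [0.5324, -0.1935, 0.2423]
tool_rot: [[0.262, 0.965, -0.0], [0.965, -0.262, 0.0], [-0.0, -0.0, -1.0]]
ft_force: [0.3, -1.1, 0.5]
grip_width: 0.0603
gripper_force: 0.0
1.8 [ 0.5324 -0.1935  0.2423] yaw_y -15.161891191868527 q [-31.9395  23.4803  71.6501  -0.0032  84.8785 -16.7773] F [ 0.3357 -1.0737  0.4659] 0.060276997807737605 0.0
tool delta [ 0.0021 -0.002   0.1853]
```
Descend. Finger on +y and -y. Near-end: slider at ~4 mm from end; fine. Fingertips vs. slit etc. ok. Vials clear? fingers near line; body 76x85 at z≥.118 ok.

```bash
echo '{"tx":[0.04, 0, 0, 0, 0, 0, 0, 0], "ty":[-0.04, 0, 0, 0, 0, 0, 0, 0], "tz":[0.7, 0.7, 0.7, 0.6, 0.5, 0.4, 0.1, 0], "spin":[0, 0, 0, 0, 0, 0, 0, 0], "finger_gap":[0.06, 0.06, 0.06, 0.06, 0.06, 0.06, 0.06, 0.06]}' | python3 nudge.py 30 && echo '{"tx":[0, 0, 0, 0, 0, 0, 0, 0], "ty":[0, 0, 0, 0, 0, 0, 0, 0], "tz":[0, 0, 0, 0, 0, 0, 0, 0], "spin":[0, 0, 0, 0, 0, 0, 0, 0], "finger_gap":[0.012, 0.012, 0.012, 0.012, 0.012, 0.012, 0.012, 0.012]}' | python3 nudge.py 30; python3 where.py 0.6184 -0.2148 0.057
```

```text
time_s: 2.6
position: [0.5298, -0.1925, 0.057]
tool_rot: [[0.262, 0.965, -0.001], [0.965, -0.262, 0.001], [0.0, -0.001, -1.0]]
ft_force: [0.0, 0.3, -0.2]
grip_width: 0.0599
gripper_force: 0.0
time_s: 3.4
position: [0.5304, -0.1928, 0.0583]
tool_rot: [[0.262, 0.965, 0.002], [0.965, -0.262, -0.001], [-0.0, 0.002, -1.0]]
ft_force: [-0.5, -0.6, 6.4]
grip_width: 0.0194
gripper_force: 31.7
3.4 [ 0.5304 -0.1928  0.0583] yaw_y -15.16823804386694 q [-31.9926  34.3864  86.5054   0.0039  58.9984 -16.8263] F [-0.5067 -0.5538  6.3629] 0.01937624463165605 31.7059063911438
tool delta [0.0018 0.0907 0.0015]
```

Gripped at 19.4 mm, which fits the 20 mm block. I'll slide it about 90 mm along +y.

Converted, 0.015 m is 0.3, 0.012 m is 0.24.

```bash
echo '{"tx":[0, 0, 0, 0, 0, 0, 0, 0, 0], "ty":[0.2, 0.3, 0.3, 0.3, 0.3, 0.24, 0.16, 0, 0], "tz":[-0.02, 0, 0, 0, 0, 0, 0, 0, 0], "spin":[0, 0, 0, 0, 0, 0, 0, 0, 0], "finger_gap":[0.012, 0.012, 0.012, 0.012, 0.012, 0.012, 0.012, 0.012, 0.012]}' | python3 nudge.py; python3 where.py 0.6184 -0.2148 0.057
```

```text
time_s: 4.3
position: [0.6168, -0.2166, 0.0584]
tool_rot: [[0.262, 0.965, 0.001], [0.965, -0.262, -0.001], [-0.001, 0.001, -1.0]]
ft_force: [1.0, -5.1, -0.4]
grip_width: 0.0195
gripper_force: 30.8
4.3 [ 0.6168 -0.2166  0.0584] yaw_y -15.171733134799137 q [-29.691   41.5567  70.4767  -0.0358  67.8994 -14.5058] F [ 0.9558 -5.1159 -0.368 ] 0.019530995577738394 30.84975779056549
tool delta [0.0022 0.0011 0.0014]
```

```bash
echo '{"tx":[0, 0, 0, 0, 0, 0, 0, 0, 0], "ty":[0, 0, 0, 0, 0, 0, 0, 0, 0], "tz":[0, 0, 0, 0, -0.6, -0.9, -0.9, -0.9, -0.5], "spin":[0, 0, 0, 0, 0, 0, 0, 0, 0], "finger_gap":[0.05, 0.05, 0.05, 0.05, 0.05, 0.05, 0.05, 0.05, 0.05]}' | python3 nudge.py && echo '{"tx":[0.7, 0.7, 0.7, 0.7, 0.7, 0.7, 0.7], "ty":[-0.6, -0.6, -0.6, -0.6, -0.6, -0.6, -0.6], "tz":[0, 0, 0, 0, 0, 0, 0], "spin":[-5, -5, -5, -5, -2.2, 0, 0], "finger_gap":[0.05, 0.05, 0.05, 0.05, 0.05, 0.05, 0.05]}' | python3 nudge.py; python3 where.py 0.4528 0.1693 0.1235; python3 - <<'E'
from h import *
t=env.get_image("top")["pixels"][:,:,::-1];s=env.get_image("side")["pixels"][:,:,::-1]
def c(i,x,y,w,h,f): return cv2.resize(i[y:y+h,x:x+w],None,fx=f,fy=f,interpolation=cv2.INTER_CUBIC)
a=np.hstack([c(t,365,195,60,80,6),cv2.copyMakeBorder(c(s,290,285,110,70,4),0,200,0,0,cv2.BORDER_CONSTANT)])
cv2.imwrite("pics/c3.png",np.clip(a*1.5,0,255).astype(np.uint8))
E
```

```text
time_s: 5.2
position: [0.6172, -0.2161, 0.2527]
tool_rot: [[0.261, 0.965, 0.005], [0.965, -0.261, -0.002], [-0.001, 0.005, -1.0]]
ft_force: [0.4, -1.4, -0.1]
grip_width: 0.0498
gripper_force: 0.0
time_s: 5.9
position: [0.4143, 0.0336, 0.2483]
tool_rot: [[-0.123, 0.992, 0.0], [0.992, 0.123, 0.0], [0.0, 0.0, -1.0]]
ft_force: [1.3, 0.9, -0.3]
grip_width: 0.0502
gripper_force: 0.0
5.9 [0.4143 0.0336 0.2483] yaw_y 7.038962832650151 q [-11.7879   7.8773  92.9917   0.0159  79.1219 -18.8298] F [ 1.3264  0.885  -0.3068] 0.05015057499377107 0.0
tool delta [0.1299 0.0548 0.1249]
```

View pics/c3.png

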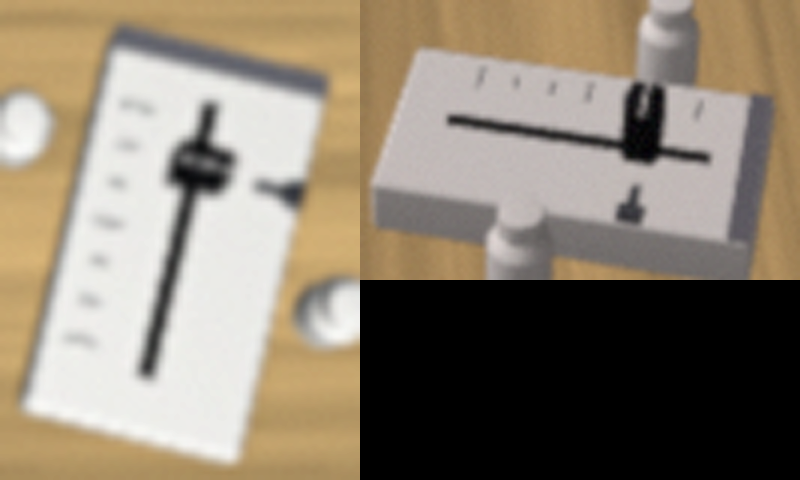

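The grip's top stripe is now at about (205,163) in the top part and the grip body at about (643,122) in the side part. The pointer tip is at (256,187) and (637,187). I'll check this numerically.

```bash
python3 - <<'E'
from h import *
np.set_printoptions(precision=4,suppress=True)
c=cams()
d=np.array([.1343,-.0368]);d/=np.linalg.norm(d);n0=np.array([.5169,-.1871])
ext=np.array([d[1],-d[0]])
def dark(im,x,y,w,h,th):
    g=im[y:y+h,x:x+w].max(2);m=(g<th).astype(np.uint8)
    k=cv2.morphologyEx(m,cv2.MORPH_OPEN,np.ones((4,4),np.uint8))
    mo=cv2.moments(k,True);return np.array([mo["m10"]/mo["m00"]+x,mo["m01"]/mo["m00"]+y]),mo["m00"]
for nm,box in(("top",(385,212,22,20)),("side",(340,300,22,28))):
    b,a=dark(c[nm][1],*box,75);p=plane(c,nm,b,.053);print(nm,b,a,p,"along",(p[:2]-n0)@d,"across",(p[:2]-n0)@ext)
for nm,q in(("top",up(205,163,6,365,195)),("side",up(645,100,4,290,285,360))):
    p=plane(c,nm,q,.0715);print(nm,"stripe",p,(p[:2]-n0)@d,(p[:2]-n0)@ext)
for nm,q in(("top",(up(256,187,6,365,195)+up(302,193,6,365,195))/2),("side",(up(637,187,4,290,285,360)+up(630,219,4,290,285,360))/2)):
    p=plane(c,nm,q,.038);print(nm,"pointer",p,(p[:2]-n0)@d,(p[:2]-n0)@ext)
print(tri(c,up(205,163,6,365,195),up(645,100,4,290,285,360)))
E
```

```text
top [398.9552 223.5522] 67.0 [ 0.6144 -0.2172  0.053 ] along 0.10199642226248402 across 0.0032382477264706485
side [358.9158 317.1579] 95.0 [ 0.6126 -0.2198  0.053 ] along 0.10090345954249816 across 0.006295383564680778
top stripe [ 0.6174 -0.2135  0.0715] 0.1039196951742976 -0.0010547753151733733
side stripe [ 0.6161 -0.217   0.0715] 0.10358117171515394 0.002596444074661922
top pointer [ 0.6074 -0.2555  0.038 ] 0.105379978988392 0.04207723088208463
side pointer [ 0.6069 -0.2573  0.038 ] 0.10539807895604118 0.043942557504456914
(array([ 0.617 , -0.214 ,  0.0687]), [np.float64(0.24755436462186367), np.float64(0.2039503656145649)])
```

The grip is about 1.5 mm short of the pointer. There's plenty of time, so I'll correct it.

```bash
echo '{"tx":[-0.7, -0.7, -0.7, -0.7, -0.7, -0.7, -0.7, 0], "ty":[0.6, 0.6, 0.6, 0.6, 0.6, 0.6, 0.6, 0], "tz":[0, 0, 0, 0, 0, 0, 0, 0], "spin":[0, 0, 2.2, 5, 5, 5, 5, 0], "finger_gap":[0.05, 0.05, 0.05, 0.05, 0.05, 0.05, 0.05, 0.05]}' | python3 nudge.py; python3 where.py 0.6187 -0.2155 0.058
```

```text
time_s: 6.9
position: [0.6328, -0.2116, 0.2453]
tool_rot: [[0.269, 0.963, -0.002], [0.963, -0.269, -0.0], [-0.001, -0.001, -1.0]]
ft_force: [-0.4, 0.4, -1.4]
grip_width: 0.0499
gripper_force: 0.0
6.9 [ 0.6328 -0.2116  0.2453] yaw_y -15.594880879624892 q [-28.6152  34.0998  52.6675  -0.0485  93.3069 -13.0231] F [-0.3617  0.404  -1.3708] 0.04988375015504655 0.0
tool delta [-0.0074 -0.0123  0.1873]
```

Converted, 0.04 m is 0.8, 0.035 m is 0.7.

```bash
echo '{"tx":[-0.15, 0, 0, 0, 0, 0, 0], "ty":[-0.25, 0, 0, 0, 0, 0, 0], "tz":[0.6, 0.8, 0.8, 0.7, 0.5, 0.32, 0], "spin":[0, 0, 0, 0, 0, 0, 0], "finger_gap":[0.05, 0.05, 0.05, 0.05, 0.05, 0.05, 0.05]}' | python3 nudge.py;python3 where.py 0.6187 -0.2155 0.058
```

```text
time_s: 7.6
position: [0.6161, -0.2095, 0.0594]
tool_rot: [[0.262, 0.965, -0.004], [0.965, -0.262, 0.002], [0.001, -0.005, -1.0]]
ft_force: [-0.4, -0.6, 0.2]
grip_width: 0.0501
gripper_force: 0.0
7.6 [ 0.6161 -0.2095  0.0594] yaw_y -15.177596197721025 q [-29.1827  41.3604  70.717    0.003   68.2084 -14.0061] F [-0.3579 -0.6225  0.2298] 0.050144232915415046 0.0
tool delta [-0.0051  0.0041  0.0014]
```

Converted, -0.005 m is -0.1, 0.004 m is 0.08.

```bash
echo '{"tx":[-0.1, 0, 0, 0, 0, 0, 0, 0], "ty":[0.08, 0, 0, 0, 0, 0, 0, 0], "tz":[0, 0, 0, 0, 0, 0, 0, 0], "spin":[0, 0, 0, 0, 0, 0, 0, 0], "finger_gap":[0.05, 0.012, 0.012, 0.012, 0.012, 0.012, 0.012, 0.012]}' | python3 nudge.py;python3 where.py 0.6187 -0.2155 0.058
```

```text
time_s: 8.4
position: [0.6199, -0.2158, 0.0635]
tool_rot: [[0.262, 0.965, 0.002], [0.965, -0.262, -0.001], [-0.001, 0.002, -1.0]]
ft_force: [-1.1, -1.2, 6.1]
grip_width: 0.0195
gripper_force: 31.2
8.4 [ 0.6199 -0.2158  0.0635] yaw_y -15.166377178472988 q [-29.4962  41.4355  69.7427  -0.0292  68.7007 -14.3192] F [-1.1337 -1.2398  6.075 ] 0.01947548566813195 31.225410103797913
tool delta [-0.     -0.0013  0.0055]
```

Converted, -0.0015 m is -0.03, -0.001 m is -0.02.

```bash
echo '{"tx":[0, 0, 0], "ty":[-0.03, 0, 0], "tz":[-0.02, 0, 0], "spin":[0, 0, 0], "finger_gap":[0.012, 0.012, 0.012]}' | python3 nudge.py;python3 where.py 0.6187 -0.2155 0.058
```

```text
time_s: 8.7
position: [0.6181, -0.2153, 0.0635]
tool_rot: [[0.262, 0.965, 0.0], [0.965, -0.262, -0.001], [-0.001, 0.0, -1.0]]
ft_force: [-1.1, -3.0, 1.0]
grip_width: 0.0193
gripper_force: 30.7
8.7 [ 0.6181 -0.2153  0.0635] yaw_y -15.170200013492193 q [-29.5357  41.3064  70.0259  -0.0325  68.6478 -14.3537] F [-1.1442 -3.049   0.9781] 0.019278871395418944 30.68790078163147
tool delta [-0.      0.0006  0.0055]
```

```bash
echo '{"tx":[0, 0, 0, 0, 0, 0, 0, 0, 0], "ty":[0, 0, 0, 0, 0, 0, 0, 0, 0], "tz":[0, 0, 0, 0, -0.6, -0.9, -0.9, -0.9, -0.4], "spin":[0, 0, 0, 0, 0, 0, 0, 0, 0], "finger_gap":[0.05, 0.05, 0.05, 0.05, 0.05, 0.05, 0.05, 0.05, 0.05]}' | python3 nudge.py && echo '{"tx":[0.74, 0.74, 0.74, 0.74, 0.74, 0.74, 0.74, 0.74, 0.74, 0], "ty":[-0.44, -0.44, -0.44, -0.44, -0.44, -0.44, -0.44, -0.44, -0.44, 0], "tz":[0, 0, 0, 0, 0, 0, 0, 0, 0, 0], "spin":[-5, -5, -5, -5, -2.2, 0, 0, 0, 0, 0], "finger_gap":[0.05, 0.05, 0.05, 0.05, 0.05, 0.05, 0.05, 0.05, 0.05, 0.05]}' | python3 nudge.py; python3 where.py 0.4528 0.1693 0.1235; python3 - <<'E'
from h import *
t=env.get_image("top")["pixels"][:,:,::-1];s=env.get_image("side")["pixels"][:,:,::-1]
def c(i,x,y,w,h,f): return cv2.resize(i[y:y+h,x:x+w],None,fx=f,fy=f,interpolation=cv2.INTER_CUBIC)
a=np.hstack([c(t,365,195,60,80,6),cv2.copyMakeBorder(c(s,290,285,110,70,4),0,200,0,0,cv2.BORDER_CONSTANT)])
cv2.imwrite("pics/c4.png",np.clip(a*1.5,0,255).astype(np.uint8))
E
```

```text
time_s: 9.6
position: [0.6188, -0.2151, 0.2533]
tool_rot: [[0.261, 0.965, 0.006], [0.965, -0.261, -0.003], [-0.002, 0.007, -1.0]]
ft_force: [-0.1, 0.5, 0.6]
grip_width: 0.0499
gripper_force: 0.0
time_s: 10.6
position: [0.4175, 0.1167, 0.2488]
tool_rot: [[-0.127, 0.992, -0.0], [0.992, 0.127, 0.001], [0.001, -0.0, -1.0]]
ft_force: [0.7, -0.2, 0.4]
grip_width: 0.0499
gripper_force: 0.0
10.6 [0.4175 0.1167 0.2488] yaw_y 7.280772793631599 q [-0.1355  9.7152 90.615   0.056  79.6936 -7.4263] F [ 0.7106 -0.2105  0.3847] 0.04989529189823956 0.0
tool delta [0.0475 0.0418 0.1253]
```

View pics/c4.png

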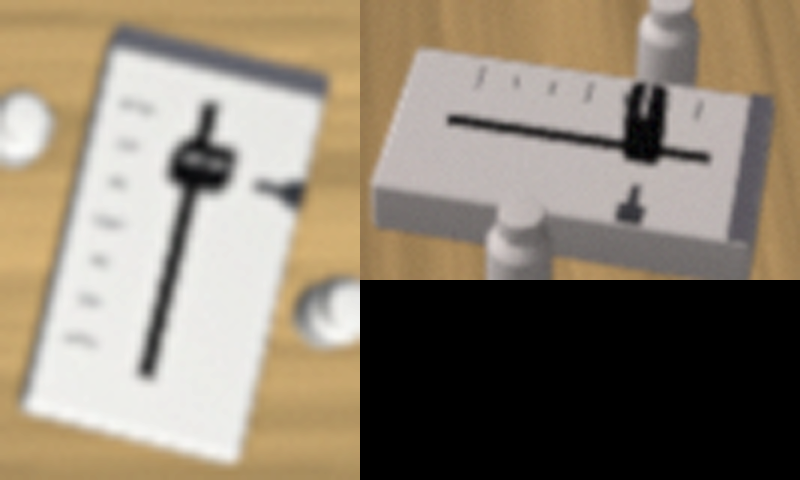

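The grip's base centre, about (642,160) in the side part, now lines up with the pointer finger at (637,187), and the vials haven't moved. Next is the handle.

Converted, 0.024 m is 0.48, 0.0235 m is 0.47.

```bash
echo '{"tx":[0.48, 0.47, 0, 0, 0], "ty":[0.42, 0.42, 0, 0, 0], "tz":[0, 0, 0.4, 0, 0], "spin":[0, 0, 0, 0, 0], "finger_gap":[0.05, 0.05, 0.05, 0.05, 0.05]}' | python3 nudge.py; python3 where.py 0.4528 0.1693 0.1245
```

```text
time_s: 11.2
position: [0.4568, 0.1653, 0.2283]
tool_rot: [[-0.121, 0.993, -0.001], [0.993, 0.121, -0.0], [-0.0, -0.001, -1.0]]
ft_force: [-0.2, -0.4, -0.4]
grip_width: 0.0496
gripper_force: 0.0
11.2 [0.4568 0.1653 0.2283] yaw_y 6.968788476041256 q [ 5.9008 16.0631 85.5289 -0.0101 78.4574 -1.066 ] F [-0.1832 -0.3616 -0.3631] 0.04960865275544245 0.0
tool delta [ 0.0045 -0.0034  0.1038]
```

Converted, 0.03 m is 0.6, 0.025 m is 0.5.

```bash
echo '{"tx":[0.09, 0, 0, 0, 0, 0], "ty":[-0.07, 0, 0, 0, 0, 0], "tz":[0.5, 0.6, 0.5, 0.3, 0.16, 0], "spin":[0, 0, 0, 0, 0, 0], "finger_gap":[0.05, 0.05, 0.05, 0.05, 0.05, 0.05]}' | python3 nudge.py && echo '{"tx":[0, 0, 0, 0, 0, 0, 0, 0], "ty":[0, 0, 0, 0, 0, 0, 0, 0], "tz":[0, 0, 0, 0, 0, 0, 0, 0], "spin":[0, 0, 0, 0, 0, 0, 0, 0], "finger_gap":[0.006, 0.006, 0.006, 0.006, 0.006, 0.006, 0.006, 0.006]}' | python3 nudge.py 40; python3 where.py 0.4528 0.1693 0.1245
```

```text
time_s: 11.8
position: [0.4526, 0.1696, 0.1254]
tool_rot: [[-0.122, 0.993, -0.0], [0.993, 0.122, -0.0], [-0.0, -0.0, -1.0]]
ft_force: [0.1, -1.4, -0.2]
grip_width: 0.0504
gripper_force: 0.0
time_s: 12.6
position: [0.4534, 0.1702, 0.1258]
tool_rot: [[-0.122, 0.992, 0.003], [0.992, 0.122, 0.0], [-0.0, 0.003, -1.0]]
ft_force: [5.1, -0.3, 0.1]
grip_width: 0.0105
gripper_force: 39.0
12.6 [0.4534 0.1702 0.1258] yaw_y 7.03445710638517 q [ 6.5349 22.5479 95.0506 -0.0032 62.2328 -0.4981] F [ 5.106  -0.341   0.1414] 0.010502054628224644 38.962061405181885
tool delta [-0.0008 -0.0007  0.0013]
```

The fingers hold the rod. I'll lift along the hinge arc, radius 0.2297 m, starting with the first 20 degrees.

Converted, -0.0098 m is -0.196, -0.0096 m is -0.192.

```bash
echo '{"tx":[0, 0, 0, 0, 0, 0, 0, 0, 0], "ty":[0.044, 0.052, 0.062, 0.07, 0.078, 0.084, 0.094, 0.102, 0], "tz":[-0.196, -0.192, -0.192, -0.188, -0.184, -0.182, -0.178, -0.172, 0], "spin":[0, 0, 0, 0, 0, 0, 0, 0, 0], "finger_gap":[0.006, 0.006, 0.006, 0.006, 0.006, 0.006, 0.006, 0.006, 0.006]}' | python3 nudge.py 60; python3 where.py 0.4534 0.1702 0.1258
```

```text
time_s: 13.5
position: [0.4818, 0.1738, 0.2004]
tool_rot: [[-0.123, 0.992, 0.001], [0.992, 0.123, 0.0], [0.0, 0.001, -1.0]]
ft_force: [1.3, 0.8, -3.8]
grip_width: 0.0098
gripper_force: 58.8
13.5 [0.4818 0.1738 0.2004] yaw_y 7.042013139998955 q [ 6.5752 20.1002 84.4076  0.0038 75.4608 -0.4677] F [ 1.3062  0.7609 -3.815 ] 0.009775221432587798 58.798967599868774
tool delta [-0.0001 -0.0287  0.0746]
```

Converted, -0.0084 m is -0.168, -0.0082 m is -0.164.

```bash
echo '{"tx":[0, 0, 0, 0, 0, 0, 0, 0, 0, 0], "ty":[0.108, 0.116, 0.122, 0.13, 0.136, 0.142, 0.15, 0.154, 0.16, 0.164], "tz":[-0.168, -0.164, -0.158, -0.152, -0.146, -0.142, -0.134, -0.13, -0.12, -0.116], "spin":[0, 0, 0, 0, 0, 0, 0, 0, 0, 0], "finger_gap":[0.006, 0.006, 0.006, 0.006, 0.006, 0.006, 0.006, 0.006, 0.006, 0.006]}' | python3 nudge.py && echo '{"tx":[0, 0, 0], "ty":[0, 0, 0], "tz":[0, 0, 0], "spin":[0, 0, 0], "finger_gap":[0.006, 0.006, 0.006]}' | python3 nudge.py; python3 where.py 0.4534 0.1702 0.1258; python3 - <<'E'
from h import *
c=cams()
a=np.hstack([cv2.resize(c["top"][1][170:330,180:440],None,fx=1.5,fy=1.5),cv2.resize(c["side"][1][140:380,210:410],None,fx=2,fy=2)[:240] if 0 else cv2.resize(c["side"][1][140:300,220:400],None,fx=1.5,fy=1.5)])[:,:,::-1]
cv2.imwrite("pics/c5.png",np.clip(a*1.4,0,255).astype(np.uint8))
E
```

```text
time_s: 14.5
position: [0.5497, 0.1825, 0.2725]
tool_rot: [[-0.123, 0.992, -0.001], [0.992, 0.123, 0.0], [0.0, -0.001, -1.0]]
ft_force: [-4.4, 0.5, 1.5]
grip_width: 0.0099
gripper_force: 59.5
time_s: 14.8
position: [0.5493, 0.1824, 0.2721]
tool_rot: [[-0.123, 0.992, -0.001], [0.992, 0.123, 0.0], [0.0, -0.001, -1.0]]
ft_force: [-5.5, 1.0, 4.6]
grip_width: 0.0098
gripper_force: 59.9
14.8 [0.5493 0.1824 0.2721] yaw_y 7.059110457040675 q [ 6.6503 23.7279 66.2981  0.0191 90.0069 -0.4088] F [-5.4999  0.9708  4.5855] 0.009794482084710843 59.933388233184814
tool delta [-0.0004 -0.0966  0.1464]
```

View pics/c5.png

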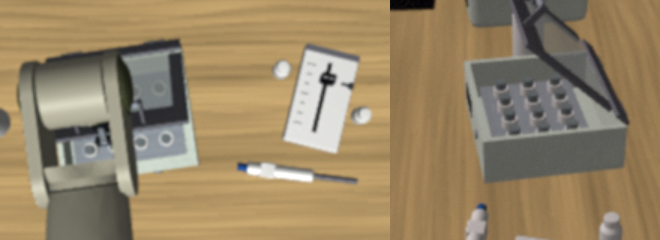

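The guard is open with the rod still held, and the controller and pipette haven't moved. I'll overlay predicted guard edges for 40, 45 and 50 degrees as an independent check of the angle.

```bash
python3 - <<'E'
from h import *
c=cams();im=c["side"][1][:,:,::-1].copy()
f=4;x0,y0=265,125
im=cv2.resize(np.clip(im[y0:y0+115,x0:x0+130]*1.5,0,255).astype(np.uint8),None,fx=f,fy=f)
X=np.array([.9925,.122,0]);Y=np.array([-.122,.9925,0]);Z=np.array([0,0,1.])
h=np.r_[np.array([.453,.170])+.225*X[:2],.0855]
for th,col in((40,(255,0,0)),(45,(0,255,0)),(50,(0,0,255))):
    t=np.radians(th);u=-X*np.cos(t)+Z*np.sin(t)
    n=X*np.sin(t)+Z*np.cos(t)
    P=[h-.13*Y+n*.008,h-.13*Y+u*.24+n*.008,h+.0*Y+u*.24+n*.008]
    q=[c["side"][0]@np.r_[p,1] for p in P];q=[((v[0]/v[2]-x0+.5)*f,(v[1]/v[2]-y0+.5)*f) for v in q]
    cv2.polylines(im,[np.int32(q)],False,col,1)
cv2.imwrite("pics/c6.png",im)
E
```

```text
(no output)
```

View pics/c6.png

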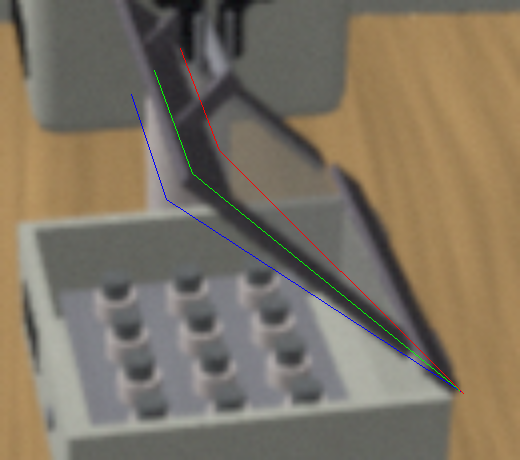

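The guard's front corner at about (190,180) falls on the green 45-degree line, well clear of the 40 and 50 degree lines. I'll hand in.

```bash
python3 -c "
from rig import env
print(env.close_job())"
```

```text
the job is handed in; nothing more can be done
None
```

I moved the speed grip level with the pointer (within about 1 mm by the camera measurements), then lifted the guard to about 45°; the arm was still holding it by the rod when I handed the job in, at about 15 s.

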